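Open the push-and-turn reagent bottle

TASK

Open the reagent bottle that stands in the bottle block so that it can be pipetted from. Its child-resistant cap only unscrews while it is held down: press it gently, turn it counter-clockwise until it comes free (do not force it past its stop) and lift it off. Then set the cap down the right way up in the clean parts tray, without dropping it, and leave the bottle fully seated in its block and everything else where it is.

Things in the scene. Friction and masses are not known exactly. Their poses are not given: they have to be found in the camera images.
- bottle: white square reagent bottle, 60x60 mm, 118 mm to its rim, 0.3 to 0.55 kg, loose in the block's square well (1 mm clearance a side): it cannot turn but can be pulled out upward. Origin: centre of its underside, z up. Shoulder slopes from z = 82 to 93 mm, then a round neck 34 mm across. In the block its underside is 6 mm above the block's origin.
- cap: inner cap of the bottle's black two-piece push-and-turn closure. Origin: on its axis, at its lower edge, z up; locked on the bottle it lies 104 mm above the bottle's origin, x axes parallel within 0.06 rad. The closure weighs 36 g and stands upright on its lower edge (origin then at the height of that floor). It is gripped by the shell round it.
- cap_top (a point): centre of the closure's flat top, 30 mm above cap's origin. Outer shell: a ribbed cylinder 50 mm across, from 30 down to 1.5 mm above cap's origin; its own turn is not reported. A spring holds it up; it presses down 5 mm, 2 N to start, 10 N at the bottom, then solid. Unpressed, it spins idly on the inner cap.
- cap_teeth (a point): on the axis, 20 mm above cap's origin, inside the shell: twelve teeth, one each 30 degrees, on the inner cap. Pressed down 2.5 mm or more, dogs in the shell drop between them and drive the inner cap (3 degrees of play). Their phase is hidden and varies: the shell mostly lands tooth on tooth after 1 mm and is solid there until turned 5 to 25 degrees further under a light press.
- mouth (a point): centre of the bottle's rim, 118 mm above its underside. Four bayonet lugs on the neck, 7 to 10 mm below, hold the inner cap. Driven, the inner cap turns counter-clockwise seen from above against seal friction (0.05 to 0.15 N m at 8 to 14 N press); it can lift off after 30 degrees and meets a solid stop at about 55. Lifted earlier it takes the bottle along.
- block: the bottle block: 112x112 mm dark steel plate 6 mm thick, fixed to the bench, with a grey square well on it, 82x82 mm outside, 62x62 mm inside, walls up to z = 40 mm. Origin: centre of the plate's underside. The bottle's underside stands at z = 6 mm in it.
- tray: white parts tray, loose, 124x179 mm, 25 mm high. Origin: centre of its underside; long side along its y. Inner floor at z = 3 mm, 88 mm (x) by 154 mm (y).
- pen: marker pen lying on the bench, 17x135x16 mm, a bystander
- buffer_bottle: round 250 ml bottle with a blue screw cap, 70 mm across, 140 mm tall, a bystander
- petri_dish_1: closed culture dish, 92 mm across, 16 mm high, a bystander

How it is judged:
By the outcome, as a careful person would: the job done as asked, in the order asked, and still so for the second after the job is handed in, with the robot touching nothing.
It also fails if it takes over 51 s, if anything falls off the work surface, if the arm or the gripper's body presses on something with over 40 N, if the wrist force passes 120 N, or if a joint passes its speed limit or range.

ROBOT

A 7-joint arm with a two-finger parallel gripper is mounted at the origin on the work surface; the furniture and walls round the work are solid. World frame = base frame: x ahead of the robot, y to its left, z up, the work surface at z = 0. Lengths are in m, angles in rad, forces in N, time in s.
With the tool pointing down it reaches from about 0.4 to 0.85 m from the base axis. Payload 10.4 kg.
Tool frame: the origin (TCP) lies on the centre line of the jaws, within the pads' length; the fingertips stand 11 mm ahead of it and the grasp point (between the pads) lies 8 mm behind it (tip_reach is the distance from the TCP to the fingertips, in m); z points along the fingers, y is the line along which they close (so a half turn about z gives the same grasp; the last joint's range is limited). The gripper opens to 85 mm and grips with 20 to 120 N. Pads are 22 mm wide; open, the fingers measure 114 mm over their backs; the gripper's body (76 mm by 85 mm) begins 54 mm behind the grasp point. The pads swing forward as they close: fully open they stand 13 mm farther back than shut.
Start: joints at [1.185, 0.332, -0.065, 1.46, 0.022, 1.35, -0.088], TCP at [0.222, -0.584, 0.242] pointing down, gripper open.
Joint ranges: [-2.6, 2.6], [-0.5, 2.12], [-1.47, 1.34], [0.16, 2.42], [-1.27, 4.41], [0.06, 2.06], [-2.6, 2.6]. Speed limits (rad/s): [2.22, 2.22, 2.79, 2.79, 3.14, 3.14, 3.14].

INTERFACE

Orientations are given as a unit quaternion [x, y, z, w].
In Python, from workcell import get_obs, camera, hand_in, tip_reach gives the robot as it stands. The module is installed in compiled form; this text tells all that it offers.
- The arm moves only by the tool move_arm, never from a script. Its argument "plan" is a list of rows, each an object with "delta_pos": the shift along the tool's x, y, z in parts of the range, where 1.0 means 1 m, a list of three; "turn": the turn, a rotation vector about the tool's x, y, z in parts of the range, where 1.0 means pi rad, a list of three; "fingers": the closure, from 0 (fully open) to 1 (shut). A call has 1 to 12 rows; each row is the pose to reach, as a shift and turn from the pose commanded when the call began, along the tool's axes at that moment; what a row does not reach only later rows make up. A row lasts 1/8 s, in which the tool goes at most 62.5 mm and 10.7 degrees, less where a joint would pass 70% of its speed; a pose out of reach is approached as far as the arm can. A call with a gripper value outside its range is refused whole. The fingers move at their own pace and stop on an object; "force" is the grip in N (left out, the last holds). Time passes only in rows, so rows that repeat a pose let the fingers close. It gives the time, the measured TCP pose, the force, the opening and the grip force at its end, in the units of the state.
- get_obs(): the state, without advancing time (a new reading comes with each control period).
- camera(name): name is "side" or "top" or "wrist"; returns a dict with "color" (420x560x3 uint8, red, green, blue), "range_z" (420x560 float32, m along the optical axis (not along the pixel's ray), 0 where there is no reading), "fx", "fy", "cx", "cy" (pixels), "R" (3x3) and "t" (3): a world point X has camera coordinates R X + t; the wrist camera has in their place "tool_from_camera" (4x4, takes a point from camera to tool coordinates, whose origin is the TCP and whose axes are the flange's). Camera axes: x right, y down, z forward; pixel columns grow to the right and rows downward; lengths in m; the calibration is good to about 2 mm. A picture is of the moment at which its call begins: read the wrist's pose just before it.
- hand_in(): hands the job in; it is judged then, once.
The state is a dict: "clock": time; "joint_pos": joint angles; "joint_velocities": joint speeds; "tau": joint torques, N m; "position": TCP position; "ee_rot": TCP orientation; "ft_force": force on the tool from outside, world axes, zero at the start; "torque": the same for the moment, N m; "grip_width": opening from 0.0 (shut) to 1.0 (fully open); "grasp_force": force on a finger pad.
Only numpy, scipy, OpenCV 4.12 (cv2) and the standard library are available. Lean on these libraries where they do the work, as an engineer would, in place of code of your own. Each camera call takes 0.05 s, during which the arm holds its last target. There are 200 camera calls.

## Working session

There is one attempt and no reset: what is moved stays moved. The work goes in short steps, Python scripts to look and compute and a tool call to move; the robot and the scene stay as the last step left them, time stands still between calls to the robot, and variables do not carry over. Pictures are saved under pics/ and viewed, at most 10 in all, crops included, and the job is handed in when it is done.

Besides the shell and the picture viewer there is one more tool, called after "Call:" by a JSON object that holds its "api" and its "payload". move_arm: Moves the arm, as the interface text tells. Its arguments: {"type":"object","properties":{"plan":{"type":"array","items":{"type":"object","properties":{"delta_pos":{"type":"array","items":{"type":"number"}},"turn":{"type":"array","items":{"type":"number"}},"fingers":{"type":"number"}}}},"force":{"type":"number"}},"required":["plan"]}

```bash
mkdir -p pics; ls
cat > h.py <<'E'
import numpy as np, cv2
from workcell import get_obs, camera, hand_in, tip_reach
from scipy.spatial.transform import Rotation as Ro
def cloud(c):
    z=c["range_z"]; v,u=np.indices(z.shape)
    P=np.stack([(u-c["cx"])/c["fx"]*z,(v-c["cy"])/c["fy"]*z,z],-1)
    return (P-c["t"])@c["R"]   # R^T (P-t)
E
python3 - <<'E'
from h import *
o=get_obs(); print({k:np.round(v,3) for k,v in o.items()}, tip_reach)
for n in("top","side"):
    c=camera(n); cv2.imwrite(f"pics/{n}0.png",c["color"][...,::-1]); np.savez(n+"0",**c)
    print(n,np.round(-c["R"].T@c["t"],3),np.round(c["R"],2).tolist(),c["fx"])
E
```

```text
pics
{'clock': np.float64(0.0), 'joint_pos': array([ 1.185,  0.333, -0.065,  1.461,  0.022,  1.35 , -0.088]), 'joint_velocities': array([ 0.001, -0.001, -0.001,  0.002, -0.   ,  0.001, -0.   ]), 'tau': array([-0.0000e+00, -6.2544e+01,  4.9000e-02, -3.9160e+01,  1.6000e-02,
        1.0000e-02, -0.0000e+00]), 'position': array([ 0.222, -0.584,  0.242]), 'ee_rot': array([ 0.984,  0.18 , -0.   , -0.001]), 'ft_force': array([0.423, 0.13 , 0.14 ]), 'torque': array([-0.061, -0.018, -0.036]), 'grasp_force': np.float64(0.0), 'grip_width': np.float64(1.0)} 0.011
top [ 0.355 -0.114  1.025] [[-0.08, -1.0, 0.0], [-0.98, 0.08, -0.2], [0.2, -0.02, -0.98]] 450.6724353083645
side [ 0.796 -0.614  0.77 ] [[0.88, 0.47, 0.02], [0.38, -0.68, -0.63], [-0.29, 0.56, -0.77]] 385.87094983227684
```

View pics/top0.png

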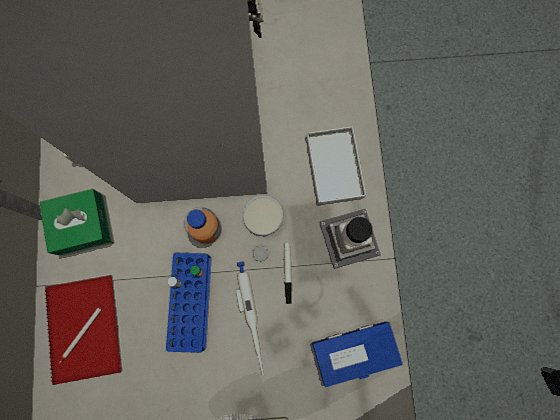

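View pics/side0.png

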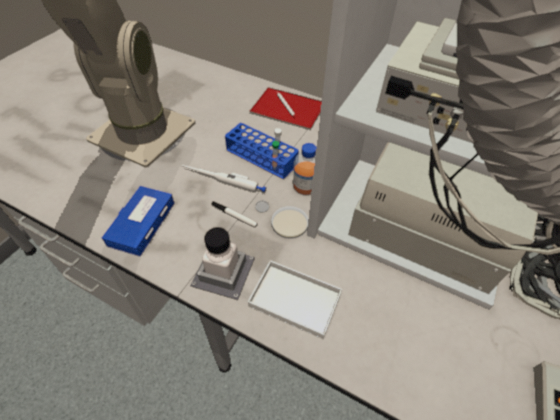

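The top view shows the black cap at about (358,230) on the bottle in its block, the white tray at (335,165), the dish at (263,215), the pen at (288,270) and tall furniture at upper left. The side view shows the same cap at (217,240) and the tray at (296,297).

```bash
cat > m.py <<'E'
from h import *
for n,capw,trw in(("top",(325,195,390,270),(295,120,375,210)),("side",(195,220,240,265),(240,255,350,340))):
    c=dict(np.load(n+"0.npz")); P=cloud(c); g=c["color"].astype(int)
    def win(w): 
        m=np.zeros(g.shape[:2],bool); m[w[1]:w[3],w[0]:w[2]]=1; return m
    m=win(capw)
    z=P[...,2]; print(n,"z hist cap",np.histogram(z[m],bins=np.arange(-.01,.18,.01))[0])
    top=m&(z>.125)&(g.max(-1)<90)
    print("top z pct",np.percentile(z[top],[5,50,95]))
    t=top&(abs(z-np.percentile(z[top],80))<.004); (x,y),r=cv2.minEnclosingCircle(P[t][:,:2].astype(np.float32)); print("captop",x,y,r,P[t].mean(0),t.sum())
    for nm,mm in(("wall",m&(z>.035)&(z<.044)),("plate",m&(z>.002)&(z<.011)),("body",m&(z>.06)&(z<.092))):
        print(nm,cv2.minAreaRect(P[mm][:,:2].astype(np.float32)),mm.sum())
    m=win(trw)
    print("tray zhist",np.histogram(z[m],bins=np.arange(-.01,.04,.005))[0])
    mm=m&(z>.018)&(z<.03); print("tray rim",cv2.minAreaRect(P[mm][:,:2].astype(np.float32)),mm.sum())
    mm=m&(z<.008)&(z>-.004)&(g.min(-1)>150)
    print("tray floor",np.median(P[mm],0))
c=dict(np.load("top0.npz"));P=cloud(c)
# furniture: points >0.15 high
q=P.reshape(-1,3);
for hi in((.03,.2),(.2,.35),(.35,.6),(.6,.9)):
    s=q[(q[:,2]>hi[0])&(q[:,2]<hi[1])&(q[:,0]>.45)&(q[:,1]>-.6)]; print(hi,len(s),s.min(0) if len(s) else 0,s.max(0) if len(s) else 0)
E
python3 m.py
```

```text
top z hist cap [1076 2140   97  110  273  214   27   29   34  207   84    0   21   23
  266  231    0    0]
top z pct [0.1353162  0.13979824 0.1431249 ]
captop 0.48285430669784546 -0.28481173515319824 0.024890867993235588 [ 0.48291538 -0.28509963  0.14017603] 451
wall ((0.48338866233825684, -0.28526997566223145), (0.08213184773921967, 0.08215545862913132), 11.744253158569336) 438
plate ((0.4967510402202606, -0.30452579259872437), (0.14870938658714294, 0.17221732437610626), 85.10382843017578) 1304
body ((0.48309576511383057, -0.2849363088607788), (0.05996401607990265, 0.05979589745402336), 11.675806045532227) 297
tray zhist [  11 1875 4173  524  106  102  203  170    1]
tray rim ((0.6559780240058899, -0.26969778537750244), (0.17091475427150726, 0.11137963831424713), 4.184753894805908) 421
tray floor [ 0.65598959 -0.26909491  0.00309032]
side z hist cap [278 625   0   1  20  24  17  22  38 210 185   6  43  70 183 293   0   0]
top z pct [0.12884844 0.14046657 0.14256658]
captop 0.4856959581375122 -0.2864671051502228 0.024723557755351067 [ 0.48648067 -0.28722882  0.14072967] 391
wall ((0
[... 230 characters left out ...]
 ((0.486280232667923, -0.28690963983535767), (0.06053371727466583, 0.0564742386341095), 14.722970962524414) 311
tray zhist [   8 1190 6049 1033  199  202  264  296    7]
tray rim ((0.630876898765564, -0.27086693048477173), (0.22337791323661804, 0.11177944391965866), 4.209488868713379) 641
tray floor [ 0.66377898 -0.26542171  0.00209886]
(0.03, 0.2) 14117 [ 0.45000192 -0.33154611  0.03002035] [0.78692436 0.43322495 0.19994403]
(0.2, 0.35) 5079 [ 0.57635379 -0.12352184  0.2000014 ] [0.94265093 0.39457413 0.34994914]
(0.35, 0.6) 20263 [ 0.60152238 -0.12118928  0.35003186] [0.84581534 0.19986506 0.59999989]
(0.6, 0.9) 16701 [ 0.60105906 -0.10543075  0.60000654] [0.62373368 0.1529321  0.71132352]
```

Call:
{"api": "move_arm", "payload": {"plan": [{"delta_pos": [0.05, -0.026, -0.02], "turn": [0, 0, 0], "fingers": 0}, {"delta_pos": [0.1, -0.053, -0.04], "turn": [0, 0, 0], "fingers": 0}, {"delta_pos": [0.15, -0.08, -0.05], "turn": [0, 0, 0], "fingers": 0}, {"delta_pos": [0.2, -0.106, -0.05], "turn": [0, 0, 0], "fingers": 0}, {"delta_pos": [0.24, -0.13, -0.05], "turn": [0, 0, 0], "fingers": 0}, {"delta_pos": [0.27, -0.15, -0.05], "turn": [0, 0, 0], "fingers": 0}, {"delta_pos": [0.27, -0.15, -0.05], "turn": [0, 0, 0], "fingers": 0}, {"delta_pos": [0.27, -0.15, -0.05], "turn": [0, 0, 0], "fingers": 0}], "force": 60}}

```text
clock: 1.1
position: [0.4204, -0.3489, 0.2921]
ee_rot: [0.984, 0.18, -0.0, 0.0]
ft_force: [-0.3, -0.9, 0.6]
grip_width: 1.0
grasp_force: 0.0
```

```bash
cat > w.py <<'E'
from h import *
import sys
n=sys.argv[1]; o=get_obs(); c=camera("wrist"); R=Ro.from_quat(o["ee_rot"]).as_matrix(); T=c["tool_from_camera"]
z=c["range_z"]; v,u=np.indices(z.shape)
P=np.stack([(u-c["cx"])/c["fx"]*z,(v-c["cy"])/c["fy"]*z,z],-1)
W=(P@T[:3,:3].T+T[:3,3])@R.T+o["position"]
np.savez("w"+n,W=W,color=c["color"],z=z); cv2.imwrite(f"pics/w{n}.png",c["color"][...,::-1])
print(np.round(o["clock"],2),np.round(o["position"],4),np.round(o["joint_pos"],2),np.round(o["ft_force"],2),np.round(T,3).tolist())
m=(z>0)&(c["color"].max(-1)<90)&(abs(W[...,2]-.14)<.006)&(np.hypot(W[...,0]-.484,W[...,1]+.2855)<.05)
if m.sum()>30: (x,y),r=cv2.minEnclosingCircle(W[m][:,:2].astype(np.float32)); print("captop",x,y,r,np.median(W[m],0),m.sum())
E
python3 w.py 1
```

```text
1.1 [ 0.4204 -0.3489  0.2921] [ 0.85  0.15 -0.26  1.58  0.04  1.41 -0.63] [-0.26 -0.9   0.58] [[-0.001, -0.945, -0.326, 0.085], [1.0, -0.001, 0.001, 0.001], [-0.001, -0.326, 0.945, -0.131], [0.0, 0.0, 0.0, 1.0]]
captop 0.4847473204135895 -0.28597933053970337 0.025241538882255554 [ 0.48535461 -0.28624211  0.13924527] 3519
```

Call:
{"api": "move_arm", "payload": {"plan": [{"delta_pos": [0.045, -0.02, 0.03], "turn": [0, 0, 0], "fingers": 0}, {"delta_pos": [0.082, -0.036, 0.06], "turn": [0, 0, 0], "fingers": 0}, {"delta_pos": [0.082, -0.036, 0.09], "turn": [0, 0, 0], "fingers": 0}, {"delta_pos": [0.082, -0.036, 0.09], "turn": [0, 0, 0], "fingers": 0}, {"delta_pos": [0.082, -0.036, 0.09], "turn": [0, 0, 0], "fingers": 0}]}}

```text
clock: 1.78
position: [0.4847, -0.287, 0.2035]
ee_rot: [0.984, 0.179, 0.0, 0.001]
ft_force: [0.2, -0.0, -0.4]
grip_width: 1.003
grasp_force: 0.0
```

```bash
python3 w.py 2
```

```text
1.78 [ 0.4847 -0.287   0.2035] [ 0.74  0.24 -0.33  1.67  0.08  1.24 -0.82] [ 0.17 -0.   -0.35] [[-0.001, -0.945, -0.326, 0.085], [1.0, -0.001, 0.001, 0.001], [-0.001, -0.326, 0.945, -0.131], [0.0, 0.0, 0.0, 1.0]]
captop 0.4850177466869354 -0.28604206442832947 0.02529848739504814 [ 0.48682381 -0.28529338  0.13921767] 5047
```

View pics/w2.png

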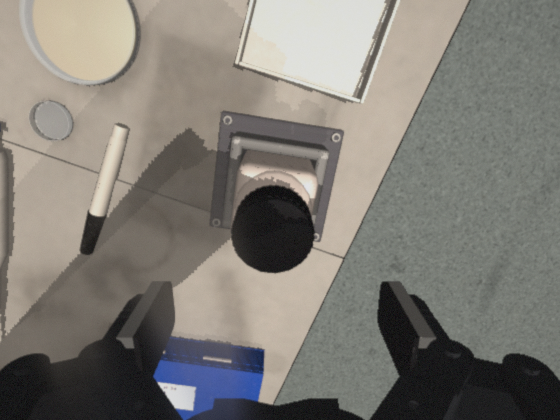

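The wrist view shows the black cap at (273,228), centred between the open jaws, with the block behind it and the tray beyond at (310,40).

Call:
{"api": "move_arm", "payload": {"plan": [{"delta_pos": [0, -0.001, 0.04], "turn": [0, 0, 0], "fingers": 0}, {"delta_pos": [0, -0.001, 0.07], "turn": [0, 0, 0], "fingers": 0}, {"delta_pos": [0, -0.001, 0.08], "turn": [0, 0, 0], "fingers": 0}, {"delta_pos": [0, -0.001, 0.08], "turn": [0, 0, 0], "fingers": 0}, {"delta_pos": [0, -0.001, 0.08], "turn": [0, 0, 0], "fingers": 0.3}, {"delta_pos": [0, -0.001, 0.08], "turn": [0, 0, 0], "fingers": 0.4}, {"delta_pos": [0, -0.001, 0.08], "turn": [0, 0, 0], "fingers": 1}, {"delta_pos": [0, -0.001, 0.08], "turn": [0, 0, 0], "fingers": 1}, {"delta_pos": [0, -0.001, 0.08], "turn": [0, 0, 0], "fingers": 1}, {"delta_pos": [0, -0.001, 0.08], "turn": [0, 0, 0], "fingers": 1}], "force": 60}}

```text
clock: 3.08
position: [0.485, -0.2849, 0.1228]
ee_rot: [0.984, 0.18, 0.001, 0.0]
ft_force: [0.9, -0.6, 5.0]
grip_width: 0.56
grasp_force: 61.2
```

```bash
python3 -c "
from h import *
o=get_obs();print({k:np.round(v,3) for k,v in o.items()})"
```

```text
{'clock': np.float64(3.075), 'joint_pos': array([ 0.727,  0.313, -0.325,  1.759,  0.112,  1.086, -0.843]), 'joint_velocities': array([-0.   ,  0.001, -0.001,  0.   ,  0.   , -0.001,  0.001]), 'tau': array([-1.6300e-01, -5.2893e+01, -3.0660e+00, -3.1981e+01, -1.8500e-01,
        6.3100e-01, -2.0000e-03]), 'position': array([ 0.485, -0.285,  0.123]), 'ee_rot': array([0.984, 0.18 , 0.001, 0.   ]), 'ft_force': array([ 0.895, -0.627,  4.978]), 'torque': array([-0.334, -0.336,  0.015]), 'grasp_force': np.float64(61.21), 'grip_width': np.float64(0.56)}
```

Call:
{"api": "move_arm", "payload": {"plan": [{"delta_pos": [0, 0, 0.001], "turn": [0, 0, 0], "fingers": 1}, {"delta_pos": [0, 0, 0.002], "turn": [0, 0, 0], "fingers": 1}, {"delta_pos": [0, 0, 0.002], "turn": [0, 0, 0], "fingers": 1}, {"delta_pos": [0, 0, 0.002], "turn": [0, 0, 0], "fingers": 1}]}}

```text
clock: 3.58
position: [0.4852, -0.2849, 0.1222]
ee_rot: [0.984, 0.18, 0.001, 0.001]
ft_force: [-3.1, 2.3, 18.2]
grip_width: 0.562
grasp_force: 62.5
```

Units first: turns go in shares of pi rad. So -0.1 rad is -0.0318.

Call:
{"api": "move_arm", "payload": {"plan": [{"delta_pos": [0, 0, -0.001], "turn": [0, 0, 0], "fingers": 1}, {"delta_pos": [0, 0, -0.001], "turn": [0, 0, -0.0159], "fingers": 1}, {"delta_pos": [0, 0, -0.001], "turn": [0, 0, -0.0318], "fingers": 1}, {"delta_pos": [0, 0, -0.001], "turn": [0, 0, -0.0318], "fingers": 1}]}}

```text
clock: 4.08
position: [0.485, -0.2847, 0.1218]
ee_rot: [0.973, 0.23, 0.0, 0.0]
ft_force: [2.4, -1.3, 5.7]
grip_width: 0.561
grasp_force: 61.6
```

Call:
{"api": "move_arm", "payload": {"plan": [{"delta_pos": [0, 0, 0.001], "turn": [0, 0, 0], "fingers": 1}, {"delta_pos": [0, 0, 0.001], "turn": [0, 0, 0], "fingers": 1}, {"delta_pos": [0, 0, 0.001], "turn": [0, 0, 0], "fingers": 1}]}}

```text
clock: 4.45
position: [0.485, -0.2848, 0.1209]
ee_rot: [0.973, 0.229, 0.0, 0.0]
ft_force: [1.1, -1.0, 7.0]
grip_width: 0.558
grasp_force: 61.7
```

```bash
cat > s.py <<'E'
from h import *
o=get_obs();print({k:np.round(v,3) for k,v in o.items() if k in("clock","position","ft_force","torque","grip_width")}, np.round(o["joint_pos"],2),"yaw",np.degrees(2*np.arctan2(o["ee_rot"][1],o["ee_rot"][0])))
E
python3 s.py
```

```text
{'clock': np.float64(4.45), 'position': array([ 0.485, -0.285,  0.121]), 'ft_force': array([ 1.132, -1.04 ,  6.994]), 'torque': array([-0.194, -0.212, -0.037]), 'grip_width': np.float64(0.558)} [ 0.74  0.32 -0.34  1.76  0.12  1.08 -0.75] yaw 26.516670641078502
```

To row units: -0.18 rad is -0.0573.

Call:
{"api": "move_arm", "payload": {"plan": [{"delta_pos": [0, 0, 0.001], "turn": [0, 0, 0], "fingers": 1}, {"delta_pos": [0, 0, 0.001], "turn": [0, 0, -0.0191], "fingers": 1}, {"delta_pos": [0, 0, 0.001], "turn": [0, 0, -0.0382], "fingers": 1}, {"delta_pos": [0, 0, 0.001], "turn": [0, 0, -0.0573], "fingers": 1}]}}

```text
clock: 4.95
position: [0.4849, -0.2846, 0.1199]
ee_rot: [0.948, 0.317, 0.0, 0.0]
ft_force: [0.1, 0.2, 7.7]
grip_width: 0.558
grasp_force: 61.8
```

```bash
python3 s.py
```

```text
{'clock': np.float64(4.95), 'position': array([ 0.485, -0.285,  0.12 ]), 'ft_force': array([0.077, 0.159, 7.736]), 'torque': array([ 0.009,  0.042, -0.026]), 'grip_width': np.float64(0.558)} [ 0.76  0.32 -0.37  1.76  0.13  1.08 -0.57] yaw 36.9435084242503
```

To row units: -0.21 rad is -0.0668.

Call:
{"api": "move_arm", "payload": {"plan": [{"delta_pos": [0, 0, 0.0005], "turn": [0, 0, -0.0223], "fingers": 1}, {"delta_pos": [0, 0, 0.0005], "turn": [0, 0, -0.0446], "fingers": 1}, {"delta_pos": [0, 0, 0.0005], "turn": [0, 0, -0.0668], "fingers": 1}]}}

```text
clock: 5.32
position: [0.4851, -0.2847, 0.1197]
ee_rot: [0.91, 0.415, 0.0, 0.001]
ft_force: [-1.0, 0.3, 10.2]
grip_width: 0.564
grasp_force: 61.9
```

```bash
python3 s.py
```

```text
{'clock': np.float64(5.325), 'position': array([ 0.485, -0.285,  0.12 ]), 'ft_force': array([-1.031,  0.346, 10.212]), 'torque': array([ 0.099,  0.063, -0.086]), 'grip_width': np.float64(0.564)} [ 0.79  0.33 -0.4   1.76  0.14  1.08 -0.37] yaw 48.99460920798255
```

To row units: -0.18 rad is -0.0573.

Call:
{"api": "move_arm", "payload": {"plan": [{"delta_pos": [0, 0, 0], "turn": [0, 0, -0.0191], "fingers": 1}, {"delta_pos": [0, 0, 0], "turn": [0, 0, -0.0382], "fingers": 1}, {"delta_pos": [0, 0, 0], "turn": [0, 0, -0.0573], "fingers": 1}]}}

```text
clock: 5.7
position: [0.4851, -0.2847, 0.1197]
ee_rot: [0.869, 0.495, 0.0, 0.001]
ft_force: [-0.4, 0.1, 9.8]
grip_width: 0.558
grasp_force: 61.9
```

```bash
python3 s.py; python3 -c "
from h import *
t=[]
for i in range(6): camera('wrist'); o=get_obs(); t.append(np.r_[o['torque'],o['ft_force'],o['position']])
t=np.array(t);print(t.mean(0).round(4),t.std(0).round(4))"
```

```text
{'clock': np.float64(5.7), 'position': array([ 0.485, -0.285,  0.12 ]), 'ft_force': array([-0.365,  0.112,  9.823]), 'torque': array([ 0.015,  0.058, -0.068]), 'grip_width': np.float64(0.558)} [ 0.81  0.33 -0.42  1.76  0.15  1.09 -0.2 ] yaw 59.28325486264517
[ 0.0434  0.0545 -0.0539  0.0522  0.551   9.8485  0.4851 -0.2847  0.1197] [0.0345 0.0284 0.0178 0.4088 0.5792 0.2352 0.     0.     0.    ]
```

To row units: -0.14 rad is -0.0446.

Call:
{"api": "move_arm", "payload": {"plan": [{"delta_pos": [0, 0, 0], "turn": [0, 0, -0.0159], "fingers": 1}, {"delta_pos": [0, 0, 0], "turn": [0, 0, -0.0318], "fingers": 1}, {"delta_pos": [0, 0, 0], "turn": [0, 0, -0.0446], "fingers": 1}]}}

```text
clock: 6.38
position: [0.4851, -0.2846, 0.1197]
ee_rot: [0.833, 0.554, 0.0, 0.001]
ft_force: [-1.1, 1.5, 9.6]
grip_width: 0.561
grasp_force: 61.9
```

```bash
python3 s.py; python3 -c "
from h import *
t=[]
for i in range(6): camera('wrist'); o=get_obs(); t.append(np.r_[o['torque'],o['ft_force'],o['position']])
t=np.array(t);print(t.mean(0).round(4),t.std(0).round(4))"
```

```text
{'clock': np.float64(6.375), 'position': array([ 0.485, -0.285,  0.12 ]), 'ft_force': array([-1.098,  1.547,  9.567]), 'torque': array([ 0.154,  0.148, -0.082]), 'grip_width': np.float64(0.561)} [ 0.82  0.33 -0.44  1.76  0.16  1.09 -0.07] yaw 67.27933670105863
[ 0.137   0.0967 -0.0791 -0.6245  0.6327 10.2702  0.4851 -0.2846  0.1197] [0.0269 0.0305 0.0317 0.4502 0.478  0.3124 0.     0.     0.    ]
```

Call:
{"api": "move_arm", "payload": {"plan": [{"delta_pos": [0, 0, -0.002], "turn": [0, 0, 0], "fingers": 1}, {"delta_pos": [0, 0, -0.004], "turn": [0, 0, 0], "fingers": 1}, {"delta_pos": [0, 0, -0.006], "turn": [0, 0, 0], "fingers": 1}, {"delta_pos": [0, 0, -0.008], "turn": [0, 0, 0], "fingers": 1}, {"delta_pos": [0, 0, -0.009], "turn": [0, 0, 0], "fingers": 1}, {"delta_pos": [0, 0, -0.009], "turn": [0, 0, 0], "fingers": 1}]}}

```text
clock: 7.42
position: [0.4843, -0.2845, 0.1276]
ee_rot: [0.833, 0.553, -0.0, -0.0]
ft_force: [-0.3, -0.7, -0.8]
grip_width: 0.557
grasp_force: 61.6
```

```bash
python3 s.py
```

```text
{'clock': np.float64(7.425), 'position': array([ 0.484, -0.285,  0.128]), 'ft_force': array([-0.284, -0.686, -0.828]), 'torque': array([-0.038,  0.058,  0.007]), 'grip_width': np.float64(0.557)} [ 0.83  0.32 -0.44  1.75  0.15  1.1  -0.06] yaw 67.19025653620572
```

Call:
{"api": "move_arm", "payload": {"plan": [{"delta_pos": [0, 0, -0.005], "turn": [0, 0, 0], "fingers": 1}, {"delta_pos": [0, 0, -0.012], "turn": [0, 0, 0], "fingers": 1}, {"delta_pos": [0, 0, -0.02], "turn": [0, 0, 0], "fingers": 1}, {"delta_pos": [0, 0, -0.04], "turn": [0, 0, 0], "fingers": 1}, {"delta_pos": [0, 0, -0.065], "turn": [0, 0, 0], "fingers": 1}, {"delta_pos": [0, 0, -0.09], "turn": [0, 0, 0], "fingers": 1}, {"delta_pos": [0, 0, -0.09], "turn": [0, 0, 0], "fingers": 1}, {"delta_pos": [0, 0, -0.09], "turn": [0, 0, 0], "fingers": 1}]}}

```text
clock: 8.43
position: [0.4843, -0.2845, 0.2174]
ee_rot: [0.833, 0.553, -0.0, -0.0]
ft_force: [0.4, -0.2, -0.2]
grip_width: 0.561
grasp_force: 61.7
```

```bash
python3 s.py; python3 w.py 3 | head -1 | cut -c1-60
python3 - <<'E'
from h import *
c=camera("side"); cv2.imwrite("pics/side1.png",cv2.resize(c["color"][150:350,130:380,::-1],None,fx=3,fy=3))
E
```

```text
{'clock': np.float64(8.425), 'position': array([ 0.484, -0.284,  0.217]), 'ft_force': array([ 0.404, -0.224, -0.171]), 'torque': array([0.002, 0.009, 0.037]), 'grip_width': np.float64(0.561)} [ 0.84  0.24 -0.45  1.65  0.11  1.28 -0.03] yaw 67.19683337966174
8.43 [ 0.4843 -0.2845  0.2174] [ 0.84  0.24 -0.45  1.65  0.1
```

View pics/side1.png

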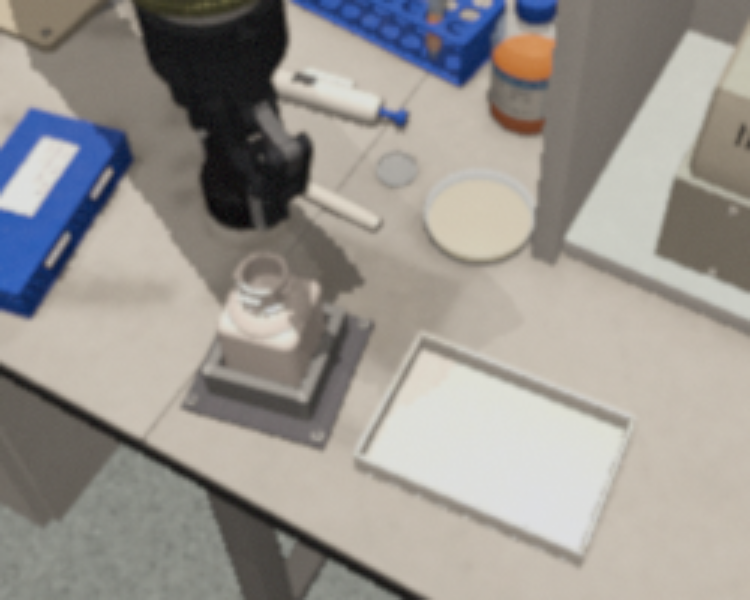

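The side view shows the open bottle upright in its block (neck at about (262,270) of the crop), with the cap held in the gripper above it at (240,190) and the empty tray at (500,440).

To row units: -0.47 rad is -0.1496.

Call:
{"api": "move_arm", "payload": {"plan": [{"delta_pos": [0.012, 0.024, 0], "turn": [0, 0, -0.0255], "fingers": 1}, {"delta_pos": [0.025, 0.049, 0], "turn": [0, 0, -0.0509], "fingers": 1}, {"delta_pos": [0.039, 0.076, 0], "turn": [0, 0, -0.0796], "fingers": 1}, {"delta_pos": [0.053, 0.103, 0], "turn": [0, 0, -0.1082], "fingers": 1}, {"delta_pos": [0.065, 0.126, 0.02], "turn": [0, 0, -0.1305], "fingers": 1}, {"delta_pos": [0.074, 0.143, 0.06], "turn": [0, 0, -0.1496], "fingers": 1}, {"delta_pos": [0.074, 0.143, 0.1], "turn": [0, 0, -0.1496], "fingers": 1}, {"delta_pos": [0.074, 0.143, 0.12], "turn": [0, 0, -0.1496], "fingers": 1}, {"delta_pos": [0.074, 0.143, 0.12], "turn": [0, 0, -0.1496], "fingers": 1}, {"delta_pos": [0.074, 0.143, 0.12], "turn": [0, 0, -0.1496], "fingers": 1}]}}

```text
clock: 9.78
position: [0.6458, -0.2722, 0.0997]
ee_rot: [0.681, 0.732, 0.0, 0.001]
ft_force: [0.1, 0.5, -0.6]
grip_width: 0.559
grasp_force: 61.7
```

```bash
python3 s.py
python3 - <<'E'
from h import *
c=camera("side"); d=camera("top")
cv2.imwrite("pics/st.png",np.vstack([cv2.resize(c["color"][220:350,200:380,::-1],(416,300)),cv2.resize(d["color"][100:280,240:490,::-1],(416,300))]))
P=cloud(c); z=P[...,2]; r=np.hypot(P[...,0]-.645,P[...,1]+.272)
m=(r<.045)&(z>.03)&(z<.2)
print(np.histogram(z[m],bins=np.arange(.03,.2,.01))[0])
q=P[m&(c["color"].max(-1)<90)]; print("lowest dark z",np.percentile(q[:,2],[0.5,2,5]))
E
python3 w.py 4 >/dev/null
```

```text
{'clock': np.float64(9.775), 'position': array([ 0.646, -0.272,  0.1  ]), 'ft_force': array([ 0.134,  0.526, -0.615]), 'torque': array([-0.017,  0.02 , -0.023]), 'grip_width': np.float64(0.559)} [ 0.67  0.65 -0.49  1.37  0.31  1.2   0.22] yaw 94.10360777753498
[  0   0   0   0   0   6  62  94 440  39  41 149  39  87  63  61]
lowest dark z [0.09221624 0.0963391  0.10165518]
```

View pics/st.png

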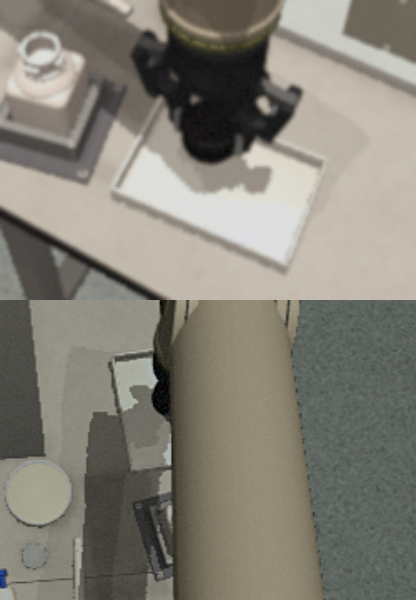

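View pics/w4.png

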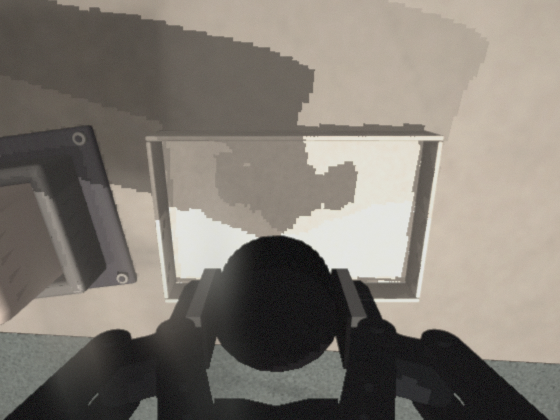

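The side crop shows the cap hanging level over the tray, and the wrist view shows the cap top at (278,303) between the pads with the tray's rim spanning columns 150–440, aligned with the jaws. I'll check the tray centre and the cap's height in the hand.

Run:
```python
from h import *
d=np.load("w4.npz"); W=d["W"];z=W[...,2];C=d["color"].astype(int)
m=np.zeros(z.shape,bool); m[125:305,140:450]=1
k=m&(z>.019)&(z<.029)&(C.min(-1)>90); r=cv2.minAreaRect(W[k][:,:2].astype(np.float32)); print(r,k.sum(), W[k].min(0),W[k].max(0))
f=m&(C.min(-1)>150)&(z<.01); print("floor z",np.median(z[f]))
m[:]=0; m[245:365,225:335]=1; print("captop z",np.percentile(z[m],[5,50,95]))
u=m&(abs(z-np.median(z[m]))<.004); print("cap xy",cv2.minEnclosingCircle(W[u][:,:2].astype(np.float32)))
```

```text
((0.657042920589447, -0.2695036232471466), (0.17069344222545624, 0.10999515652656555), 4.119126319885254) 4413 [ 0.56851937 -0.32991084  0.01900487] [ 0.74571905 -0.20880479  0.02712914]
floor z 0.002075709615319714
captop z [0.00226029 0.11498141 0.11606931]
cap xy ((0.6463322043418884, -0.27342233061790466), 0.02501014620065689)
```

Call:
{"api": "move_arm", "payload": {"plan": [{"delta_pos": [0, 0.003, 0.025], "turn": [0, 0, 0], "fingers": 1}, {"delta_pos": [0, 0.005, 0.05], "turn": [0, 0, 0], "fingers": 1}, {"delta_pos": [0, 0.005, 0.067], "turn": [0, 0, 0], "fingers": 1}, {"delta_pos": [0, 0.005, 0.074], "turn": [0, 0, 0], "fingers": 1}, {"delta_pos": [0, 0.005, 0.078], "turn": [0, 0, 0], "fingers": 1}, {"delta_pos": [0, 0.005, 0.08], "turn": [0, 0, 0], "fingers": 1}, {"delta_pos": [0, 0.005, 0.08], "turn": [0, 0, 0], "fingers": 1}, {"delta_pos": [0, 0.005, 0.08], "turn": [0, 0, 0], "fingers": 1}]}}

```text
clock: 10.92
position: [0.6503, -0.2716, 0.0184]
ee_rot: [0.681, 0.732, 0.0, 0.0]
ft_force: [-0.2, -1.0, -0.6]
grip_width: 0.552
grasp_force: 61.7
```

```bash
python3 s.py
```

```text
{'clock': np.float64(10.925), 'position': array([ 0.65 , -0.272,  0.018]), 'ft_force': array([-0.202, -0.981, -0.61 ]), 'torque': array([ 0.042, -0.014,  0.004]), 'grip_width': np.float64(0.552)} [ 0.65  0.74 -0.47  1.41  0.35  1.08  0.19] yaw 94.12338321895545
```

Call:
{"api": "move_arm", "payload": {"plan": [{"delta_pos": [0, 0, 0.001], "turn": [0, 0, 0], "fingers": 1}, {"delta_pos": [0, 0, 0.0015], "turn": [0, 0, 0], "fingers": 1}, {"delta_pos": [0, 0, 0.0015], "turn": [0, 0, 0], "fingers": 1}, {"delta_pos": [0, 0, 0.0015], "turn": [0, 0, 0], "fingers": 1}]}}

```text
clock: 11.42
position: [0.6502, -0.2715, 0.0166]
ee_rot: [0.681, 0.732, 0.0, 0.0]
ft_force: [-0.3, -0.3, 3.0]
grip_width: 0.556
grasp_force: 61.9
```

Call:
{"api": "move_arm", "payload": {"plan": [{"delta_pos": [0, 0, 0], "turn": [0, 0, 0], "fingers": 0.42}, {"delta_pos": [0, 0, 0], "turn": [0, 0, 0], "fingers": 0.38}, {"delta_pos": [0, 0, 0], "turn": [0, 0, 0], "fingers": 0.3}, {"delta_pos": [0, 0, 0], "turn": [0, 0, 0], "fingers": 0.22}, {"delta_pos": [0, 0, 0], "turn": [0, 0, 0], "fingers": 0.22}], "force": 20}}

```text
clock: 12.05
position: [0.65, -0.2714, 0.0163]
ee_rot: [0.681, 0.732, -0.0, 0.0]
ft_force: [0.6, -1.0, -0.3]
grip_width: 0.781
grasp_force: 0.0
```

Call:
{"api": "move_arm", "payload": {"plan": [{"delta_pos": [0, 0, -0.006], "turn": [0, 0, 0], "fingers": 0.22}, {"delta_pos": [0, 0, -0.02], "turn": [0, 0, 0], "fingers": 0.22}, {"delta_pos": [0, 0, -0.05], "turn": [0, 0, 0], "fingers": 0.22}, {"delta_pos": [0, 0, -0.09], "turn": [0, 0, 0], "fingers": 0.22}, {"delta_pos": [0, 0, -0.14], "turn": [0, 0, 0], "fingers": 0.22}, {"delta_pos": [0, 0, -0.18], "turn": [0, 0, 0], "fingers": 0.22}, {"delta_pos": [0, 0, -0.18], "turn": [0, 0, 0], "fingers": 0.22}, {"delta_pos": [0, 0, -0.18], "turn": [0, 0, 0], "fingers": 0.22}]}}

```text
clock: 13.05
position: [0.6499, -0.2714, 0.1965]
ee_rot: [0.681, 0.732, -0.0, 0.0]
ft_force: [-0.9, 0.0, -0.8]
grip_width: 0.78
grasp_force: 0.0
```

```bash
python3 s.py; python3 w.py 5 >/dev/null
python3 - <<'E'
from h import *
c=camera("side")
cv2.imwrite("pics/fin.png",np.hstack([cv2.resize(c["color"][200:350,180:380,::-1],(400,300)),cv2.imread("pics/w5.png")[::1][60:360,80:480]]))
P=cloud(c);z=P[...,2]; k=c["color"].max(-1)<90
m=k&(np.hypot(P[...,0]-.65,P[...,1]+.272)<.04)&(z<.06); print("cap top",np.percentile(z[m],[50,90]))
m=(np.hypot(P[...,0]-.485,P[...,1]+.286)<.025); print("rim z",np.percentile(z[m],[95,99]), z[m].max())
d=np.load("w5.npz"); W=d["W"];z=W[...,2];m=(np.hypot(W[...,0]-.65,W[...,1]+.272)<.04)&(d["color"].max(-1)<90)&(abs(z-.033)<.006); print(cv2.minEnclosingCircle(W[m][:,:2].astype(np.float32)),np.percentile(z[m],[5,50,95]))
E
```

```text
{'clock': np.float64(13.05), 'position': array([ 0.65 , -0.271,  0.197]), 'ft_force': array([-0.919,  0.048, -0.809]), 'torque': array([-0.04 , -0.019,  0.015]), 'grip_width': np.float64(0.78)} [ 0.66  0.58 -0.51  1.26  0.28  1.37  0.24] yaw 94.12884936493381
cap top [0.03359572 0.03544014]
rim z [0.58415493 0.58758122] 0.5901016861234414
((0.6509393453598022, -0.27317526936531067), 0.02498513087630272) [0.03082577 0.03227663 0.03345821]
```

View pics/fin.png

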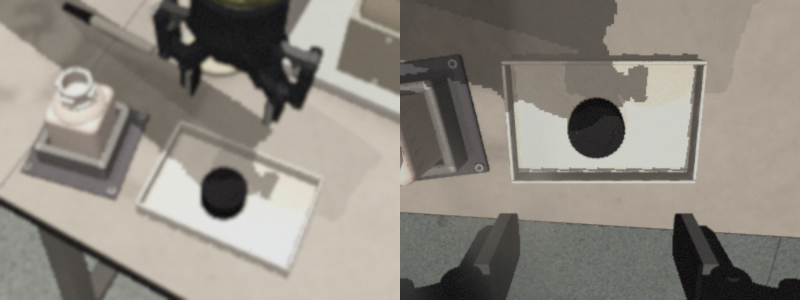

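The cap stands upright in the tray (side crop (223,192), wrist crop (597,128)), its top at about 33 mm, and the bottle is open in its block at (75,110). One last check that the bottle is seated, then I'll hand in.

Run:
```python
from h import *
P=cloud(camera("side"));z=P[...,2]; m=(np.hypot(P[...,0]-.486,P[...,1]+.287)<.022)&(z<.16); r=np.percentile(z[m],[90,97]); print(r)
if r[1]<.129: print(hand_in())
```

```text
[0.12406407 0.12513728]
the job is handed in; nothing more can be done
None
```

The bottle is open and still fully seated in its block (rim measured at about 124 mm), and its cap stands upright in the parts tray; the job was handed in at about 13 s of the 51 s allowed.

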